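# Release the tray stop and put the tray away

## Task

The tray under the bamboo shelf has been drawn out and its spring stop button has popped up, so it cannot go back. Press the button down with a fingertip and, keeping it down, push the tray in until the button has gone under the shelf; then let go and push the tray by its front until it is fully home. Do not move what stands on the shelf, and do not lift or tip anything that lies in the tray; finish clear of everything.

Things in the scene. Friction and masses are not known exactly. Their poses are not given: they have to be found in the camera images.
- shelf: low bamboo shelf, fixed. Origin on the counter (z = 0) under the middle of the deck's front edge; x runs from that edge into the shelf (away from the robot at yaw 0), y to the left along the edge, z up. Deck 400 mm wide, 260 mm deep (x 0 to 260), underside 92 mm and top 107 mm above the counter. The tray slides under it along the shelf's x.
- tray (a joint): how far the tray is drawn out, m: 0 = fully home (hard stop), grows towards the shelf's -x, at most 0.142. With the stop button up it cannot go in beyond 0.110, where the button's far end meets the deck's front edge; with the button down it slides all the way. It stays where it is left: about 2 N to slide it, up to 4 N once the button rubs under the deck.
- tray_front (a point): middle of the outer (robot-side) face of the tray's front panel, on the edge of its hand scoop, 64 mm up; in the shelf's frame x = -12 mm minus tray, y = 0. Bamboo panel 400 mm wide, 10 mm thick, from 8 mm up to 64 mm above the counter over its middle 130 mm, up to 88 mm at either side. The open tray behind it: 344 mm wide, floor 20 mm, rim 88 mm above the counter.
- button_top (a point): middle of the top of the stop button: dark steel oblong, 44 mm along the shelf's x, 20 mm wide, in a steel-topped bamboo block (68 x 40 mm, top 88 mm up) at the tray's right side; top 98 mm up when raised. Moves with the tray: shelf frame x = 88 mm minus tray, y = -144 mm. Press 10-12 mm from its near, ribbed end: the far end goes under the deck. Friction takes the tray along.
- button (a joint): how far the stop button is pressed down, m: 0 = up, 0.010 = flush with its block, 0.012 = hard stop. It passes under the deck when pressed beyond 0.006. Spring: 2.4 N at the top, 6.4 N when flush. Let go in front of the deck it springs up again; with its far end a few mm under the deck, the deck keeps it down at about 0.006.
- cooker: round matt black egg cooker with a domed cover, 160 mm across and 152 mm high, standing loose on the shelf's deck, at least 55 mm behind the deck's front edge; origin at the middle of its foot.
- ramekin_a: lowest of three stacked white ceramic ramekins on the shelf's deck, each 85 mm across and 42 mm high, loose; origin at the middle of its foot. The stack is 126 mm high and stands at least 80 mm behind the deck's front edge; it and the cooker may stand either way round.
- ramekin_b: the middle ramekin of the stack; origin at the middle of its foot.
- ramekin_c: the top ramekin of the stack; origin at the middle of its foot.
- cellar: round stainless salt cellar with a hinged cover, 68 mm across, 38 mm high, lying loose in the left part of the tray; origin at the middle of its foot.
- lid: yellow silicone lid with a small knob, 92 mm across, 28 mm high, lying loose in the middle of the tray; origin at the middle of its underside.
Things that resemble listed ones, but are neither listed nor needed, are in the scene too. Of the things like the lid, leave any that is pink, purple or red; of the rest the larger one is meant.

How it is judged:
By the outcome, as a careful person would: the job done as asked, in the order asked, and still so for the second after the job is handed in, with the robot touching nothing.
It also fails if it takes over 37 s, if anything falls off the work surface, if the arm or the gripper's body presses on something with over 40 N, if the wrist force passes 120 N, or if a joint passes its speed limit or range.

## Robot

A 6-joint arm with a two-finger parallel gripper is mounted at the origin on the work surface. World frame = base frame: x ahead of the robot, y to its left, z up, the work surface at z = 0. Lengths are in mm, angles in degrees, forces in N, time in s.
With the tool pointing down it reaches from about 300 to 1000 mm from the base axis. Payload 5.1 kg.
Tool frame: the origin (TCP) lies at the very end of the fingers, on their centre line; the grasp point (between the pads) lies 19 mm behind it; z points along the fingers, y is the direction in which the jaws open and shut (so a half turn about z gives the same grasp; the last joint's range is limited). The gripper opens to 95 mm and grips with 3 to 60 N. Pads are 20 mm wide; open, the fingers measure 119 mm over their backs; the gripper's body (75 mm by 180 mm) begins 59 mm behind the grasp point.
Start: joints at [-78.014, 7.093, 94.555, -0, 78.352, -4.733], TCP at [186.957, -622.52, 214.656] pointing down, gripper open.
Joint ranges: [-149.61, 149.61], [-58.7, 133.49], [1.44, 155.28], [-77.14, 257.14], [18.33, 153.61], [-166.67, 166.67]. Speed limits (degrees/s): [147.25, 147.25, 180, 180, 180, 180].

## Interface

Orientations are given as [roll, pitch, yaw] about the fixed x, y, z axes, in that order (R = Rz(yaw) Ry(pitch) Rx(roll)).
In Python, from cell import env gives the robot as it stands.
- The arm moves only by the shell command python3 -m handwheel 'ROWS'. ROWS is JSON, a list that holds one entry, the list of rows, each a list of 7 numbers: the finger opening in m, from 0 to 0.0951, then the shift along the tool's x, y, z in m, then the turn, a rotation vector about the tool's x, y, z in rad. A call has 1 to 12 rows; each row shifts and turns the commanded pose from where the row before left it, along the tool's axes as they then stand; what a row does not reach is not made up. A row lasts 1/12 s, in which the tool goes at most 41.7 mm and 7.16 degrees, less where a joint would pass 70% of its speed; a pose out of reach is approached as far as the arm can. A call with a gripper value outside its range is refused whole. The fingers move at their own pace and stop on an object; the grip force is fixed at half the most. Time passes only in rows, so rows that do not move let the fingers close. It gives the time, the measured TCP pose, the force and the opening at its end, in the units of the state.
- env.observe(): the state, without advancing time (a new reading comes with each control period).
- env.get_image(name): name is "scene" or "side" or "wrist"; returns a dict with "color" (480x640x3 uint8, red, green, blue), "fx", "fy", "cx", "cy" (pixels), "T" (4x4, takes a point from camera to world coordinates); the wrist camera has in their place "T_tool_cam" (4x4, takes a point from camera to tool coordinates, whose origin is the TCP and whose axes are the flange's). Camera axes: x right, y down, z forward; pixel columns grow to the right and rows downward; lengths in mm; the calibration is good to about 2 mm. A picture is of the moment at which its call begins: read the wrist's pose just before it. There is no depth.
- env.finish_job(): hands the job in, once; it reports no verdict.
The state is a dict: "time_s": time; "q": joint angles; "qd": joint speeds; "tau": joint torques, N m; "tcp_pos": TCP position; "ee_rot": TCP orientation; "contact_force": force on the tool from outside, world axes, zero at the start; "wrist_torque": the same for the moment, N m; "gripper_width": finger opening in mm.
Only numpy, scipy, OpenCV 4.12 (cv2) and the standard library are available. Lean on these libraries where they do the work, as an engineer would, in place of code of your own. Each camera call takes 0.05 s, during which the arm holds its last target.

## Working session

There is one attempt and no reset: what is moved stays moved. The work goes in short steps, Python scripts to look and compute and a shell command to move; the robot and the scene stay as the last step left them, time stands still between calls to the robot, and variables do not carry over. Pictures are saved under pics/ and viewed, and the job is handed in when it is done.

```bash
ls; mkdir -p pics
python3 - <<'E'
from cell import env
import cv2
print(env.observe())
for n in("scene","side","wrist"):
    d=env.get_image(n); cv2.imwrite(f"pics/{n}0.png",d["color"][:,:,::-1])
    print(n,d["fx"],d["fy"],d["cx"],d["cy"],d.get("T",d.get("T_tool_cam")))
E
```

```text
pics
{'time_s': 0.0, 'q': array([-7.80149565e+01,  7.13466674e+00,  9.46311113e+01, -2.27465159e-03,
        7.83509264e+01, -4.73208782e+00]), 'qd': array([ 0.02794462,  0.06356292, -0.01468417, -0.02968798, -0.04309105,
        0.06416352]), 'tau': array([-1.16021433e-04, -4.17601383e+01, -3.59931636e+01,  7.74948578e-02,
        4.91531426e-02, -1.57502468e-04]), 'tcp_pos': array([ 186.80870728, -621.93129414,  213.40446163]), 'ee_rot': array([-1.79883510e+02, -7.40844902e-03,  1.67175854e+01]), 'contact_force': array([-0.46325589, -0.60157981, -0.36637683]), 'wrist_torque': array([-0.01367096,  0.00664393,  0.01296526]), 'gripper_width': 95.01526579811569}
scene 448.0363924499101 448.0363924499101 317.9150406677503 240.8595614281217 [[ 9.06648148e-01 -2.97212431e-01  2.99422623e-01  3.18964859e+02]
 [-4.21565786e-01 -6.65945606e-01  6.15466277e-01 -4.96880735e+02]
 [ 1.64749517e-02 -6.84237693e-01 -7.29072943e-01  7.02948505e+02]
 [ 0.00000000e+00  0.00000000e+00  0.00000000e+00  1.00000000e+00]]
side 463.9259091730795 463.9259091730795 316.39418803239755 247.39490981873166 [[-7.96080563e-01 -3.92146999e-01  4.60951700e-01  2.10904674e+02]
 [-6.04823664e-01  4.89004112e-01 -6.28540622e-01  4.36179964e+02]
 [ 2.10730422e-02 -7.79163468e-01 -6.26466453e-01  6.06052633e+02]
 [ 0.00000000e+00  0.00000000e+00  0.00000000e+00  1.00000000e+00]]
wrist 380.51514310557945 380.51514310557945 313.54362963051653 237.8572532433496 [[-1.38089039e-03 -9.71495490e-01 -2.37054014e-01  6.66539616e+01]
 [ 9.99998115e-01 -1.01791831e-03 -1.65356720e-03 -7.02439397e-02]
 [ 1.36513146e-03 -2.37055850e-01  9.71495064e-01 -1.69368328e+02]
 [ 0.00000000e+00  0.00000000e+00  0.00000000e+00  1.00000000e+00]]
```

View pics/scene0.png

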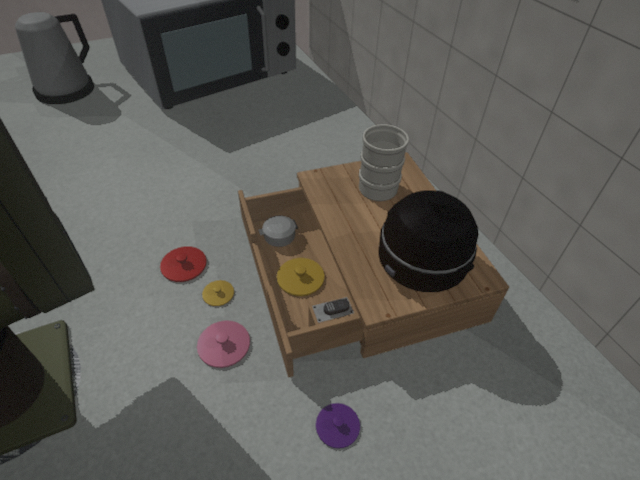

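View pics/side0.png

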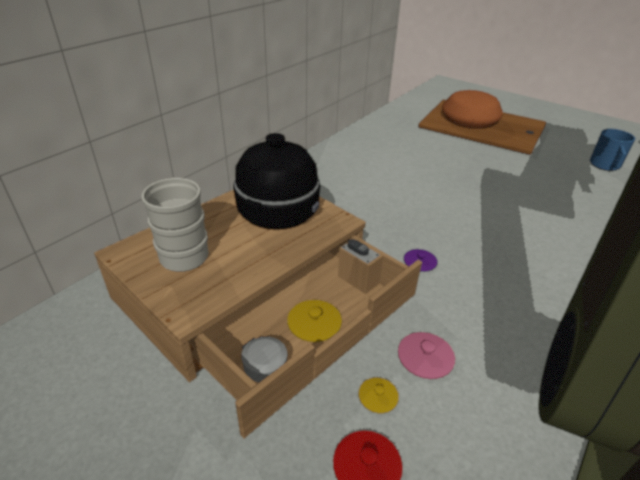

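View pics/wrist0.png

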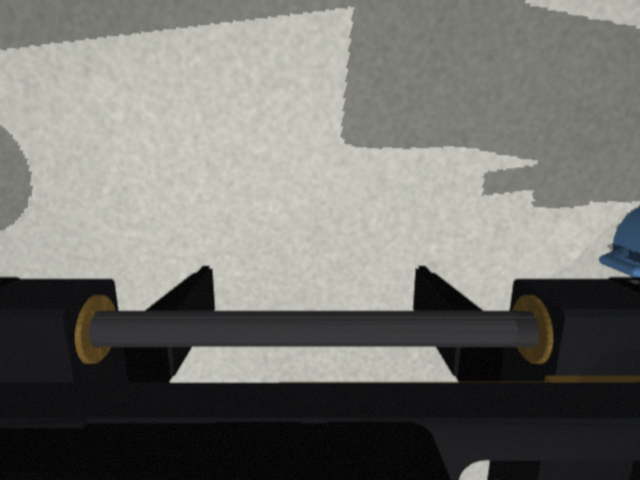

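The tray is drawn out. In the scene view the button is at about (337,307), the deck's front corners are near (300,170) and (365,327), the yellow lid in the tray is at (300,277) and the cellar at (280,230). In the side view the button is at about (357,245). 

Look-alikes:
- **Lid:** yellow in the tray at (300,277), small yellow on the counter at (218,292), red (184,263), pink (224,343), purple (338,426). The larger yellow one, in the tray, is the lid, and it isn't to be touched.
- **Button:** there is only one dark steel oblong, at (337,307). The steel plate around it is the block top.

I'll check it in close crops.

Run:
```python
import cv2,numpy as np
a=cv2.imread("pics/scene0.png")[285:355,290:390]; b=cv2.imread("pics/side0.png")[225:295,320:420]
f=lambda i:cv2.resize(i,None,fx=8,fy=8,interpolation=cv2.INTER_CUBIC)[:, :800]
cv2.imwrite("pics/c1.png",f(a)); cv2.imwrite("pics/c2.png",f(b))
s=cv2.imread("pics/scene0.png")[150:380,230:520]; cv2.imwrite("pics/c3.png",cv2.resize(s,None,fx=2.6,fy=2.6,interpolation=cv2.INTER_CUBIC))
s=cv2.imread("pics/side0.png")[190:440,90:440]; cv2.imwrite("pics/c4.png",cv2.resize(s,None,fx=2.2,fy=2.2,interpolation=cv2.INTER_CUBIC))
```

```text
(no output)
```

View pics/c1.png

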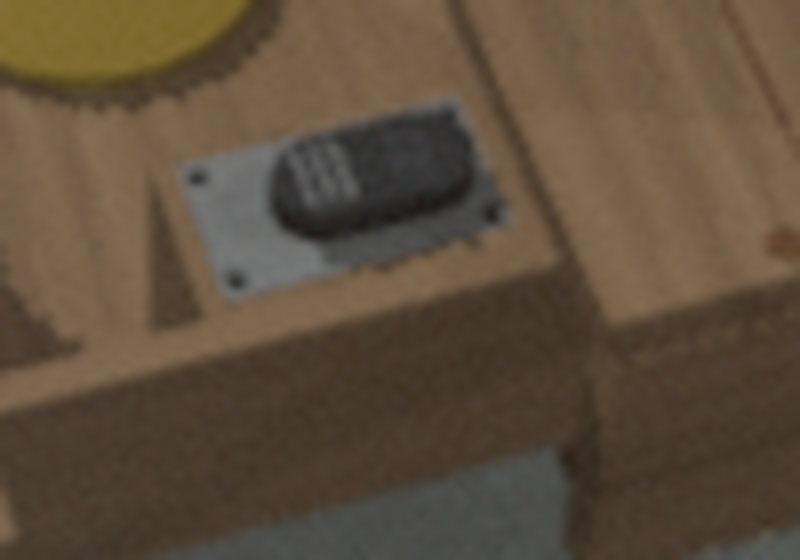

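View pics/c2.png

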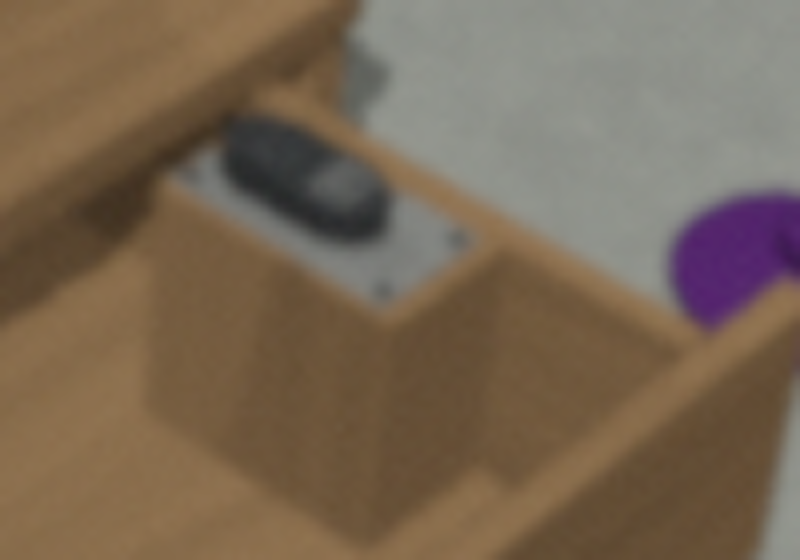

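View pics/c3.png

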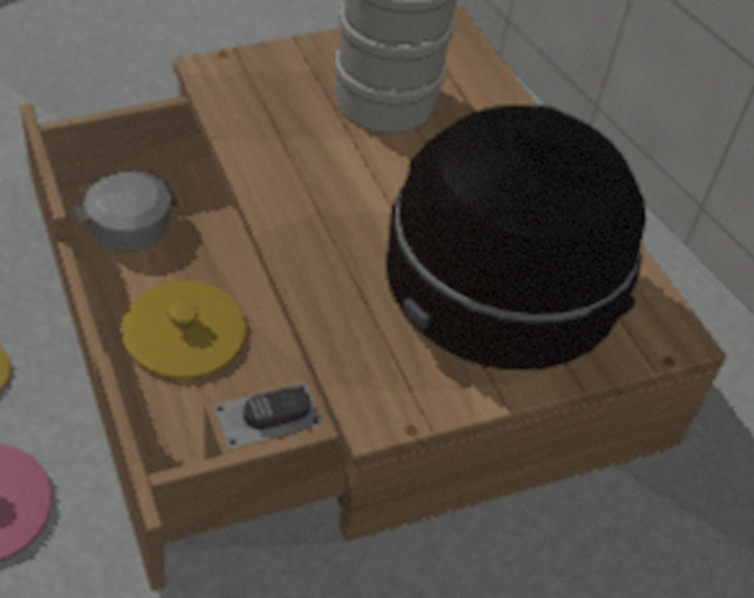

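View pics/c4.png

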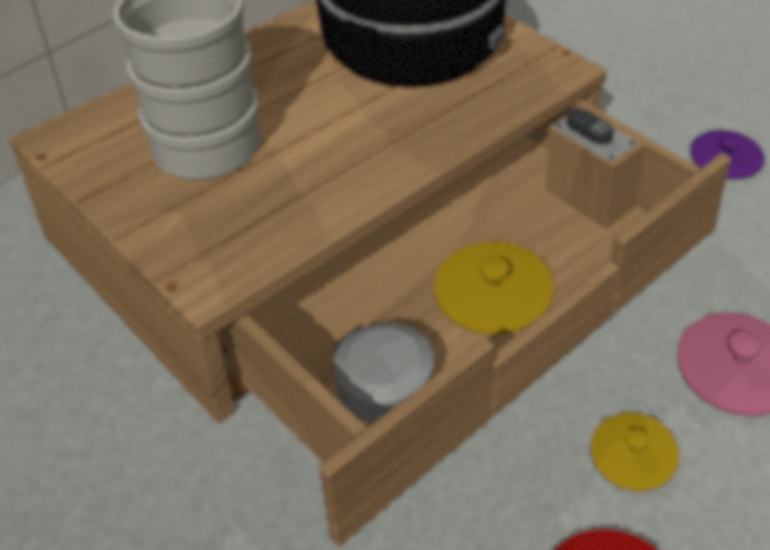

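```bash
cat > h.py <<'E'
import numpy as np
from cell import env
def ray(d,p):
    T=np.array(d["T"]); v=T[:3,:3]@np.array([(p[0]-d["cx"])/d["fx"],(p[1]-d["cy"])/d["fy"],1]); return T[:3,3],v
def plane(d,p,z):
    o,v=ray(d,p); return (o+v*(z-o[2])/v[2])
def proj(d,P):
    T=np.array(d["T"]);c=T[:3,:3].T@(np.asarray(P,float)-T[:3,3]);return c[0]/c[2]*d["fx"]+d["cx"],c[1]/c[2]*d["fy"]+d["cy"]
E
python3 - <<'E'
from h import *
sc=env.get_image("scene");si=env.get_image("side")
print("scene FL,FR,BR",*[plane(sc,p,107).round(1) for p in[(297.3,173.8),(361.5,326.9),(507.7,286.9)]])
print("side FL,FR,BL",*[plane(si,p,107).round(1) for p in[(182.3,341.4),(365.5,222.7),(95.9,253.6)]])
g=lambda u,v:(290+u/8,285+v/8)
k=lambda u,v:(320+u/8,225+v/8)
print("plate scene NL NR FL FR",*[plane(sc,g(*p),88).round(1) for p in[(180,168),(232,300),(455,98),(510,215)]])
print("plate side N",*[plane(si,k(*p),88).round(1) for p in[(390,312),(490,240)]])
print("btn",plane(sc,g(378,172),98),plane(si,k(305,175),98))
m=lambda u,v:(230+u/2.6,150+v/2.6)
# front panel: side corner tops z=88: left outer, right outer
print("front", plane(sc,m(24,108),88),plane(sc,m(152,527),88),plane(si,(90+328/2.2,190+468/2.2),88),plane(si,(90+728/2.2,190+158/2.2),88))
E
```

```text
scene FL,FR,BR [606.  200.8 107. ] [ 548.3 -187.   107. ] [ 810.  -219.8  107. ]
side FL,FR,BL [597.  212.3 107. ] [ 551.4 -179.2  107. ] [854.3 178.1 107. ]
plate scene NL NR FL FR [ 500.9 -108.3   88. ] [ 497.2 -141.7   88. ] [ 561.1 -115.9   88. ] [ 557.8 -146.7   88. ]
plate side N [ 494.6 -103.6   88. ] [ 490.4 -137.9   88. ]
btn [ 534.34182553 -132.05469005   98.        ] [ 528.41434633 -120.58113554   98.        ]
front [480.90007345 217.49389344  88.        ] [ 432.01996271 -171.33075971   88.        ] [479.74294401 224.4885989   88.        ] [ 426.9790619  -165.00228978   88.        ]
```

The crops confirm the button: it is the dark oblong with the ribbed end facing the robot (scene ≈(337,306), side ≈(358,247)), just short of the deck edge. The two views differ by a few mm, so I'll refine with the wrist camera from above. I'll turn the tool so its body and camera face the robot, away from the cooker (tool yaw ≈ shelf yaw + 180).

```bash
cat >> h.py <<'E'
from scipy.spatial.transform import Rotation as Ro
def R():
    return Ro.from_euler('xyz',env.observe()["ee_rot"],degrees=True).as_matrix()
def to_tool(target,yaw):
    o=env.observe(); Rm=R(); G=Ro.from_euler('xyz',[180,0,yaw],degrees=True).as_matrix()
    return Rm.T@(np.array(target)-o["tcp_pos"]), Ro.from_matrix(Rm.T@G).as_rotvec()
E
python3 - <<'E'
from h import *
sc=env.get_image("scene");si=env.get_image("side")
from scipy.optimize import least_squares
# shelf-frame features -> pixels in both views
m=lambda u,v:(230+u/2.6,150+v/2.6); n=lambda u,v:(90+u/2.2,190+v/2.2)
g=lambda u,v:(290+u/8,285+v/8); k=lambda u,v:(320+u/8,225+v/8)
def feats(t): # name: P
    f=-12-t; c=88-t
    return dict(FL=(0,200,107),FR=(0,-200,107),BR=(260,-200,107),BL=(260,200,107),PL=(f,200,88),PR=(f,-200,88),B=(c,-144,98))
obs=[(sc,'FL',(297.3,173.8)),(sc,'FR',(361.5,326.9)),(sc,'BR',(507.7,286.9)),(si,'FL',(182.3,341.4)),(si,'FR',(365.5,222.7)),(si,'BL',(95.9,253.6)),
(sc,'PL',m(24,108)),(sc,'PR',m(152,527)),(si,'PL',n(328,468)),(si,'PR',n(728,158)),(sc,'B',g(378,172)),(si,'B',k(305,175))]
def res(p,full=False):
    x,y,a,t=p; c,s=np.cos(a),np.sin(a); F=feats(t); r=[]
    for d,nm,uv in obs:
        P=F[nm]; r+= list(np.subtract(proj(d,(x+c*P[0]-s*P[1],y+s*P[0]+c*P[1],P[2])),uv))
    return np.array(r)
q=least_squares(res,[575,10,-.13,115],loss='soft_l1',x_scale=[1,1,.01,1])
x,y,a,t=q.x; print(x,y,np.degrees(a),t); print(res(q.x).reshape(-1,2).round(1))
c,s=np.cos(a),np.sin(a); w=lambda X,Y:(x+c*X-s*Y,y+s*X+c*Y)
print("button",w(88-t,-144),"press",w(77-t,-144),"front",w(-12-t,0))
p=w(77-t,-144)
print(to_tool((p[0],p[1],180),np.degrees(a)+180))
E
```

```text
574.5889920346771 11.34146336106669 -7.18409510484979 108.640696213138
[[-4.4 -1.7]
 [ 0.7 -0.3]
 [-1.2  0.4]
 [ 0.2 -2. ]
 [ 3.1 -1.6]
 [-0.7 -1. ]
 [-1.6 -2. ]
 [-1.1  0.9]
 [-0.3  0.1]
 [ 0.4 -2.7]
 [ 0.1 -1.8]
 [-1.  -4. ]]
button (np.float64(536.1020097634904), np.float64(-128.94677754251154)) press (np.float64(525.1883657618932), np.float64(-127.57114146912437)) front (np.float64(454.89539107331257), np.float64(26.428526418279077))
(array([ 466.31819814, -376.57665894,   34.55708496]), array([-1.33688319e-04, -6.77168471e-04, -2.72443681e+00]))
```

```bash
python3 -m handwheel '[[[0,0.031,-0.025,0,0,0,0],[0,0.031,-0.025,0,0,0,0],[0,0.031,-0.025,0,0,0,0],[0,0.031,-0.025,0,0,0,0],[0,0.031,-0.025,0,0,0,0],[0,0.031,-0.025,0,0,0,0],[0,0.031,-0.025,0,0,0,0],[0,0.031,-0.025,0,0,0,0],[0,0.031,-0.025,0,0,0,0],[0,0.031,-0.025,0,0,0,0],[0,0.031,-0.025,0,0,0,0],[0,0.031,-0.025,0,0,0,0]]]'
python3 -m handwheel '[[[0,0.022,-0.019,0,0,0,-0.124],[0,0.02,-0.02,0,0,0,-0.124],[0,0,0,0,0,0,-0.124],[0,0,0,0,0,0,-0.124],[0,0,0,0,0,0,-0.124],[0,0,0,0,0,0,-0.124],[0,0,0,0,0,0,-0.124],[0,0,0,0,0,0,-0.124],[0,0,0,0,0,0,-0.124],[0,0,0,0,0,0,-0.124],[0,0,0,0,0,0,-0.124],[0,0,0,0,0,0,-0.124]]]'
python3 -m handwheel '[[[0,0,0,0,0,0,-0.124],[0,0,0,0,0,0,-0.124],[0,0,0,0,0,0,-0.124],[0,0,0,0,0,0,-0.124],[0,0,0,0,0,0,-0.124],[0,0,0,0,0,0,-0.124],[0,0,0,0,0,0,-0.124],[0,0,0,0,0,0,-0.124],[0,0,0,0,0,0,-0.124],[0,0,0,0,0,0,-0.124],[0,0,0,0,0,0,0],[0,0,0,0,0,0,0]]]'
python3 - <<'E'
from h import *
import cv2
d=env.get_image("wrist"); cv2.imwrite("pics/w1.png",d["color"][:,:,::-1])
o=env.observe();print(o["tcp_pos"],o["ee_rot"],o["q"],o["contact_force"])
print(to_tool((524,-127.5,150),172.8))
E
```

```text
time_s: 1.35
tcp_pos: [457.7, -226.4, 215.0]
ee_rot: [180.0, -0.0, 16.7]
contact_force: [0.4, -1.3, -0.6]
gripper_width: 20.5
time_s: 2.35
tcp_pos: [482.7, -177.3, 214.7]
ee_rot: [180.0, 0.0, 102.3]
contact_force: [0.2, -0.3, 0.6]
gripper_width: 0.5
time_s: 3.35
tcp_pos: [482.7, -177.3, 214.7]
ee_rot: [-180.0, 0.0, 172.8]
contact_force: [-0.2, -0.1, -0.4]
gripper_width: 0.3
[ 482.72976645 -177.25053392  214.70052959] [1.79997460e+02 2.15656569e-03 1.72851387e+02] [-2.61470454e+01 -1.03888697e+01  1.11650646e+02  3.16451661e-03
  7.87370115e+01 -1.08999050e+02] [ 0.04555699 -0.03382039 -0.46261315]
(array([-34.75586768,  54.49674807,  64.70425367]), array([4.43459895e-05, 3.76192907e-05, 8.96867076e-04]))
```

View pics/w1.png

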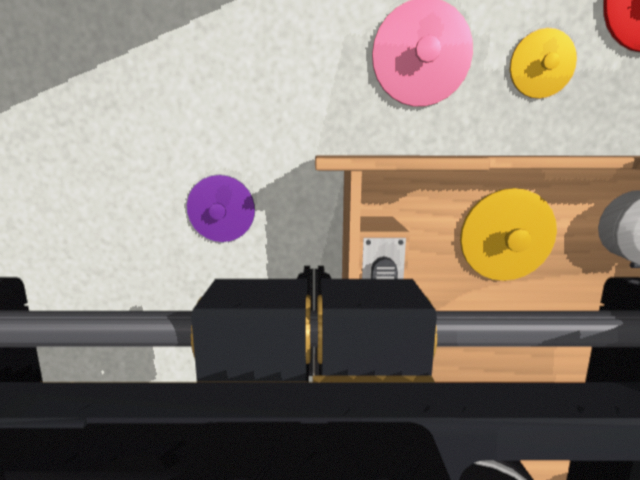

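The wrist view shows the tray front straight across the picture at row ≈156, so the yaw is aligned. The steel plate starts at row ≈237 and spans columns 364–406. The button's ribbed end is at (385,258).

```bash
cat >> h.py <<'E'
def wrist():
    o=env.observe(); d=env.get_image("wrist"); T=np.eye(4); T[:3,:3]=Ro.from_euler('xyz',o["ee_rot"],degrees=True).as_matrix(); T[:3,3]=o["tcp_pos"]
    d["T"]=T@np.array(d["T_tool_cam"]); return d
E
python3 - <<'E'
from h import *
import cv2
d=wrist(); cv2.imwrite("pics/w1c.png",cv2.resize(d["color"][140:290,310:460,::-1],None,fx=4,fy=4,interpolation=cv2.INTER_CUBIC))
for nm,p,z in [("plateNL",(364,237),88),("plateNR",(406,237),88),("btn near end",(385,258),98),("panel corner outer",(316,156),88),("panel outer far",(600,156),88)]: print(nm,plane(d,p,z).round(1))
E
```

```text
plateNL [ 493.5 -137.3   88. ]
plateNR [ 497.7 -104.    88. ]
btn near end [ 509.8 -123.7   98. ]
panel corner outer [ 425.7 -167.6   88. ]
panel outer far [452.9  47.1  88. ]
```

View pics/w1c.png

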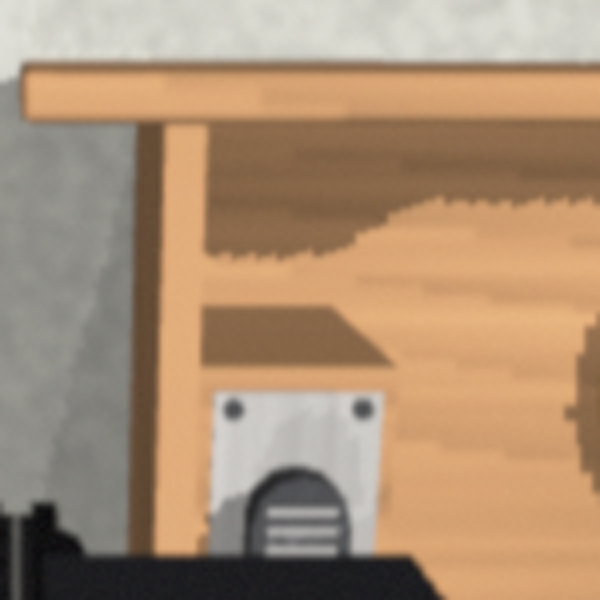

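```bash
python3 -m handwheel '[[[0,-0.0155,0.0285,0,0,0,0],[0,-0.0155,0.0285,0,0,0,0],[0,0,0,0.03,0,0,0],[0,0,0,0.03,0,0,0],[0,0,0,0.03,0,0,0],[0,0,0,0.01,0,0,0],[0,0,0,0,0,0,0],[0,0,0,0,0,0,0]]]'
python3 - <<'E'
from h import *
import cv2
for n in("scene","side"):
    s=env.get_image(n)["color"][:,:,::-1]; c=s[255:355,280:400] if n=="scene" else s[190:290,300:420]
    cv2.imwrite(f"pics/{n}2.png",cv2.resize(c,None,fx=6,fy=6,interpolation=cv2.INTER_CUBIC))
d=wrist(); cv2.imwrite("pics/w2.png",d["color"][:,:,::-1])
o=env.observe();print(o["tcp_pos"],o["ee_rot"],o["contact_force"],o["time_s"])
E
```

```text
time_s: 4.12
tcp_pos: [520.6, -124.6, 115.1]
ee_rot: [180.0, -0.0, 173.0]
contact_force: [1.1, 0.6, 1.5]
gripper_width: 0.6
[ 522.03778894 -125.18649757  117.29230286] [-179.94826925    0.24001284  172.98618089] [-0.70816445 -0.62041099 -0.64106947] 4.2667
```

View pics/w2.png

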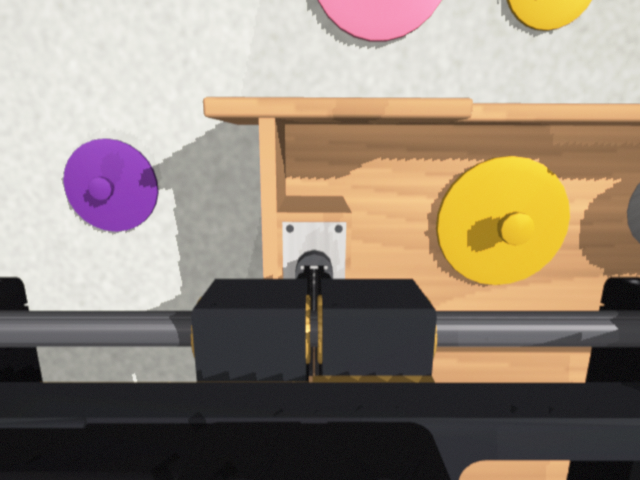

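View pics/side2.png

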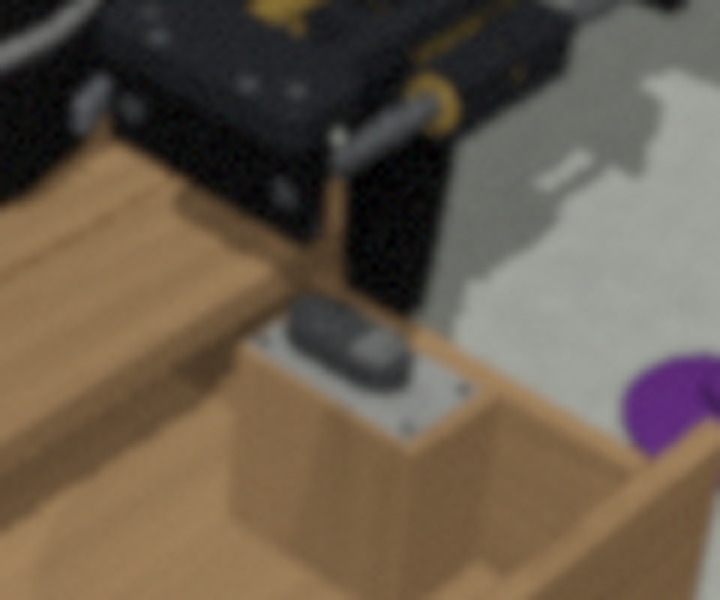

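View pics/scene2.png

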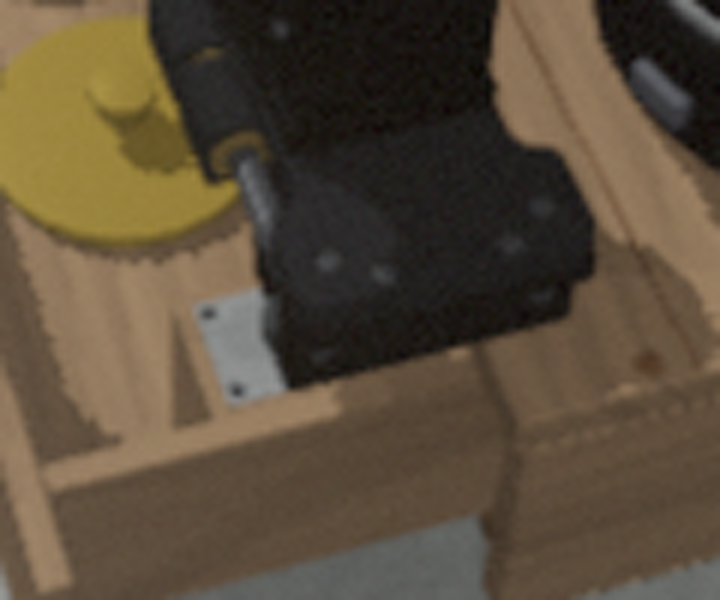

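Run:
```python
from h import *
sc=env.get_image("scene");si=env.get_image("side"); p=env.observe()["tcp_pos"]; print(p)
for d,o,n in((sc,(280,255),"sc"),(si,(300,190),"si")):
    for q in (p,(p[0],p[1],98)): u=proj(d,q); print(n,u,(np.array(u)-o)*6)
d=wrist(); print(proj(d,p))
print("near btn",plane(d,(314.5,252),98),"plate NL NR",plane(d,(283,222),88),plane(d,(347,222),88),"panel",plane(d,(204.5,97.5),88),plane(d,(470,98),88))
```

```text
[ 521.69925857 -125.02051081  116.81076562]
sc (np.float64(328.78218163278837), np.float64(299.082823094456)) [292.6930898  264.49693857]
sc (np.float64(328.3881532597359), np.float64(305.88277141955297)) [290.32891956 305.29662852]
si (np.float64(363.62547566780245), np.float64(238.66139046264098)) [381.75285401 291.96834278]
si (np.float64(362.71609347870026), np.float64(247.138269417053)) [376.29656087 342.8296165 ]
(np.float64(312.8425407547454), np.float64(288.577238327467))
near btn [ 509.30495059 -122.63545786   98.        ] plate NL NR [ 493.68044768 -137.51005548   88.        ] [ 497.87202411 -103.81364119   88.        ] panel [ 427.21552212 -166.86521823   88.        ] [443.50831461 -37.49002337  88.        ]
```

Side check: the TCP projects onto the visible tip at crop (382,292), and straight below it are the button's ribs at (376,343). The press point is about 11–12 mm from the near end. Pressing now.

```bash
python3 -m handwheel '[[[0,0,0,0.014,0,0,0],[0,0,0,0.004,0,0,0],[0,0,0,0,0,0,0]]]'
python3 -m handwheel '[[[0,0,0,0.004,0,0,0],[0,0,0,0,0,0,0]]]'
python3 -m handwheel '[[[0,0,0,0.004,0,0,0],[0,0,0,0,0,0,0]]]'
python3 - <<'E'
from h import *
import cv2
o=env.observe();print(o["tcp_pos"],o["contact_force"])
s=env.get_image("side")["color"][190:290,300:420,::-1]
cv2.imwrite("pics/side3.png",cv2.resize(s,None,fx=6,fy=6,interpolation=cv2.INTER_CUBIC))
E
```

```text
time_s: 4.67
tcp_pos: [520.3, -124.5, 96.5]
ee_rot: [-180.0, -0.0, 173.0]
contact_force: [-1.6, -1.1, 3.0]
gripper_width: 0.1
time_s: 4.83
tcp_pos: [520.9, -124.7, 93.2]
ee_rot: [-180.0, 0.1, 173.0]
contact_force: [0.0, 0.6, 4.1]
gripper_width: 0.8
time_s: 5.0
tcp_pos: [521.2, -124.7, 89.4]
ee_rot: [-180.0, 0.1, 173.0]
contact_force: [-0.7, 0.1, 5.6]
gripper_width: 0.4
[ 521.18240129 -124.69072321   89.41983945] [-0.66495724  0.06153954  5.62131166]
```

View pics/side3.png

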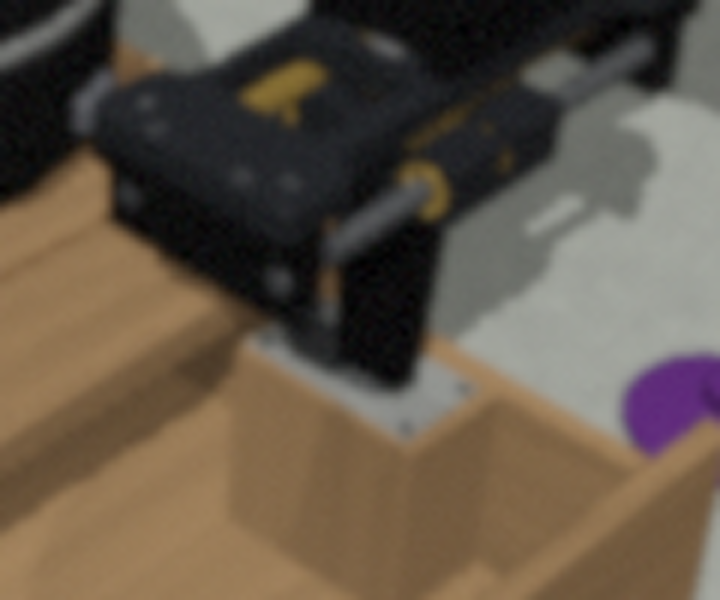

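The force of 5.6 N matches about 8 mm of press, and the tip is on the ribbed end. I'll press a little harder for friction, then push in.

```bash
python3 -m handwheel '[[[0,0,0,0.0025,0,0,0],[0,0,0,0,0,0,0]]]'
python3 -m handwheel '[[[0,-0.002,0,0,0,0,0],[0,-0.003,0,0,0,0,0],[0,-0.003,0,0,0,0,0],[0,0,0,0,0,0,0]]]'
python3 - <<'E'
from h import *
import cv2
o=env.observe();print(o["tcp_pos"],o["contact_force"])
s=env.get_image("side")["color"][190:290,300:420,::-1]
cv2.imwrite("pics/side4.png",cv2.resize(s,None,fx=6,fy=6,interpolation=cv2.INTER_CUBIC))
d=wrist(); cv2.imwrite("pics/w4.png",d["color"][:,:,::-1])
E
```

```text
time_s: 5.22
tcp_pos: [522.0, -124.8, 88.2]
ee_rot: [-180.0, 0.2, 173.0]
contact_force: [0.8, 0.3, 8.6]
gripper_width: 0.6
time_s: 5.55
tcp_pos: [530.2, -125.8, 88.3]
ee_rot: [-180.0, 0.2, 173.0]
contact_force: [0.9, 0.3, 7.8]
gripper_width: 0.7
[ 530.19158775 -125.82310285   88.25302795] [0.88239579 0.2523278  7.79468364]
```

View pics/side4.png

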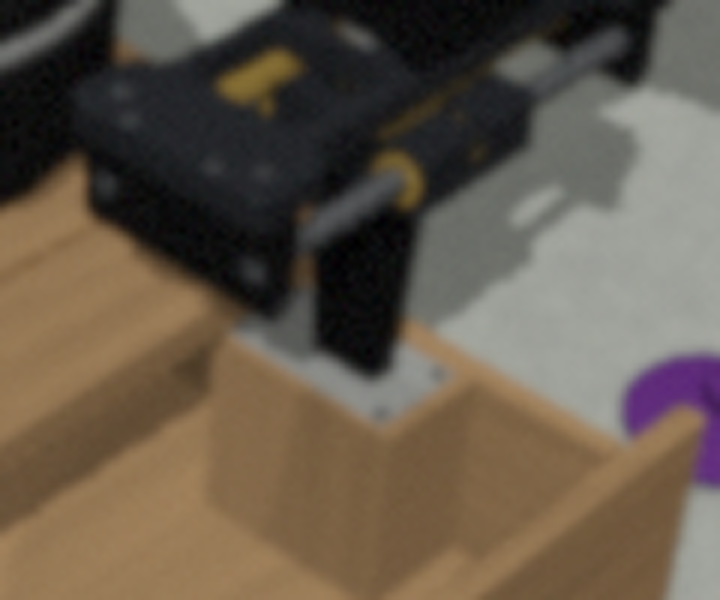

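View pics/w4.png

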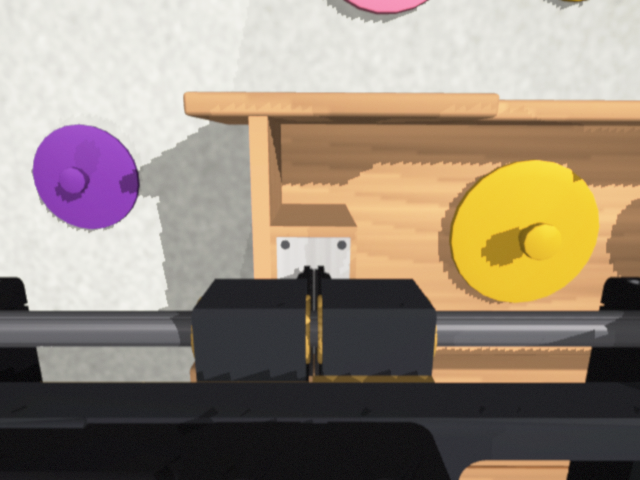

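```bash
python3 -m handwheel '[[[0,-0.003,0,0,0,0,0],[0,-0.003,0,0,0,0,0],[0,-0.002,0,0,0,0,0],[0,0,0,0,0,0,0]]]'
python3 - <<'E'
from h import *
import cv2
o=env.observe();print(o["tcp_pos"],o["contact_force"])
s=env.get_image("side")["color"][190:290,300:420,::-1]
cv2.imwrite("pics/side5.png",cv2.resize(s,None,fx=6,fy=6,interpolation=cv2.INTER_CUBIC))
s=env.get_image("scene")["color"][255:355,280:400,::-1]
cv2.imwrite("pics/scene5.png",cv2.resize(s,None,fx=6,fy=6,interpolation=cv2.INTER_CUBIC))
E
```

```text
time_s: 5.98
tcp_pos: [538.0, -126.9, 88.3]
ee_rot: [-180.0, 0.2, 173.0]
contact_force: [0.0, 1.1, 6.7]
gripper_width: 0.5
[ 538.02706267 -126.86908897   88.31790044] [0.01487071 1.07374817 6.7039628 ]
```

View pics/side5.png

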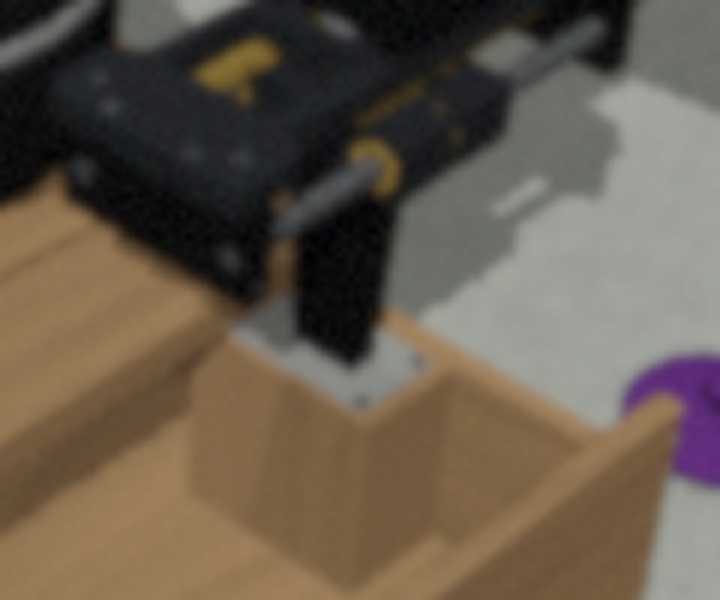

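View pics/scene5.png

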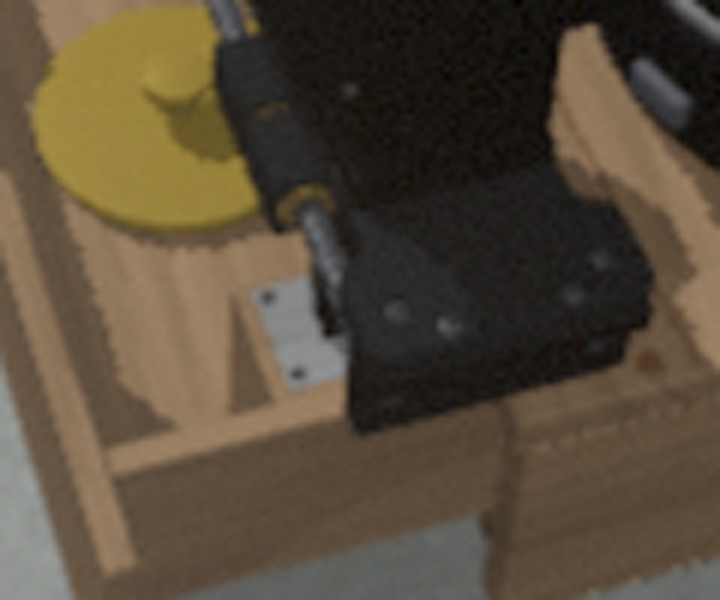

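The tray follows the finger. In the side view the finger still stands about 15 mm short of the deck edge, at crop (300,335) against (250,310). I'll push 7 mm further.

```bash
python3 -m handwheel '[[[0,-0.003,0,0,0,0,0],[0,-0.002,0,0,0,0,0],[0,-0.002,0,0,0,0,0],[0,0,0,0,0,0,0]]]'
python3 - <<'E'
from h import *
import cv2
o=env.observe();print(o["tcp_pos"],o["contact_force"])
s=env.get_image("side")["color"][190:290,300:420,::-1]
cv2.imwrite("pics/side6.png",cv2.resize(s,None,fx=6,fy=6,interpolation=cv2.INTER_CUBIC))
E
```

```text
time_s: 6.42
tcp_pos: [544.9, -127.7, 88.3]
ee_rot: [-180.0, 0.2, 173.0]
contact_force: [0.4, 0.3, 7.9]
gripper_width: 0.5
[ 544.85777813 -127.70403067   88.28158517] [0.41759019 0.27436454 7.9071195 ]
```

View pics/side6.png

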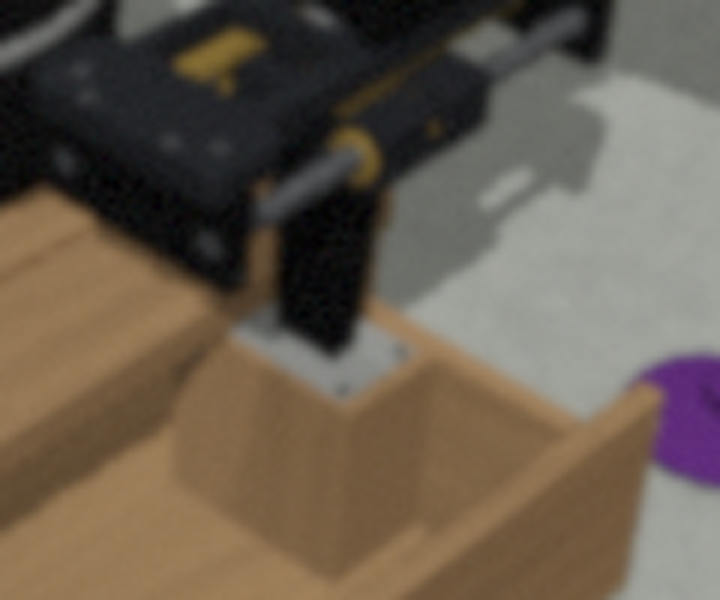

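```bash
python3 -m handwheel '[[[0,0,0,-0.01,0,0,0],[0,0.005,0,-0.03,0,0,0],[0,0.03,0,-0.02,0,0,0],[0,0.04,0,0,0,0,0],[0,0,0,0,0,0,0]]]'
python3 - <<'E'
from h import *
import cv2
o=env.observe();print(o["tcp_pos"],o["contact_force"])
s=env.get_image("side")["color"][190:290,300:420,::-1]
cv2.imwrite("pics/side7.png",cv2.resize(s,None,fx=6,fy=6,interpolation=cv2.INTER_CUBIC))
s=env.get_image("scene")["color"][255:355,280:400,::-1]
cv2.imwrite("pics/scene7.png",cv2.resize(s,None,fx=6,fy=6,interpolation=cv2.INTER_CUBIC))
d=wrist(); cv2.imwrite("pics/w7.png",d["color"][:,:,::-1])
E
```

```text
time_s: 6.88
tcp_pos: [463.0, -116.5, 145.0]
ee_rot: [180.0, -0.3, 173.0]
contact_force: [0.4, 0.5, -1.2]
gripper_width: 0.4
[ 462.99561356 -116.52725885  144.97853922] [ 0.40309665  0.4676242  -1.24026783]
```

View pics/side7.png

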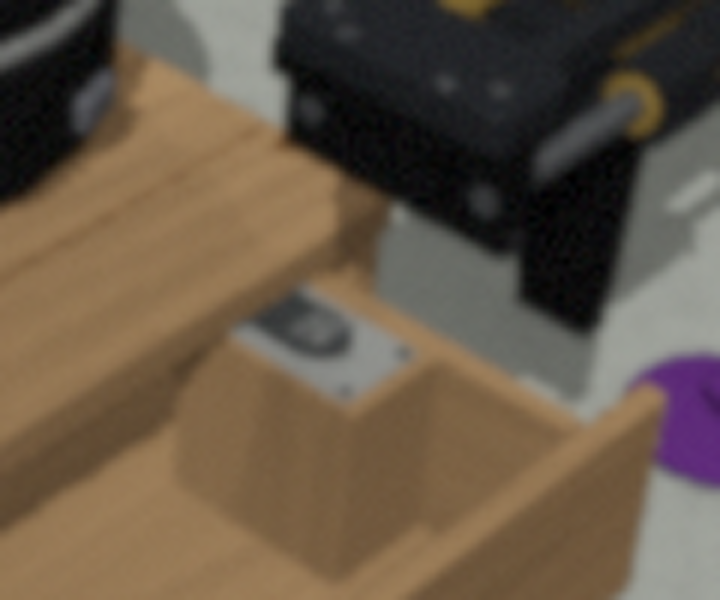

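View pics/scene7.png

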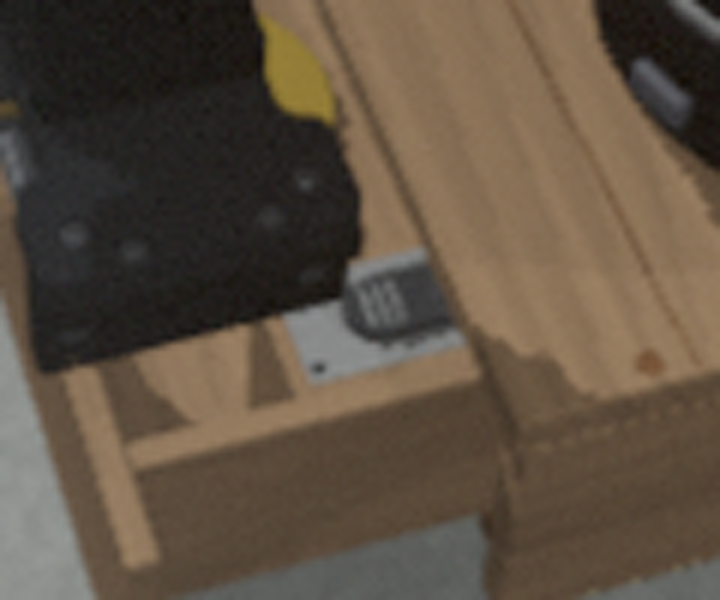

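View pics/w7.png

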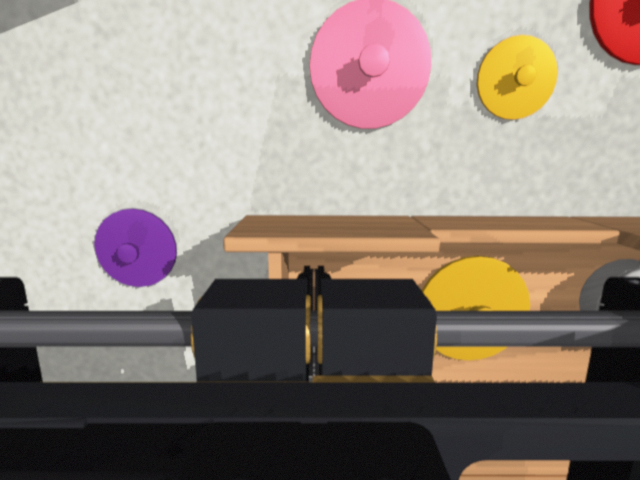

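The button is kept down by the deck: in the scene crop its far part vanishes under the edge at about (445,295), and it lies low in the plate. Now I'll go to the front of the tray.

```bash
python3 -m handwheel '[[[0,0.011,0.036,0,0,0,0],[0,0.011,0.036,0,0,0,0],[0,0.011,0.036,0,0,0,0],[0,0,0.037,0,0,0,0],[0,0,0,0.01,0,0,0],[0,0,0,0,0,0,0]]]'
python3 - <<'E'
from h import *
import cv2
o=env.observe();print(o["tcp_pos"],o["contact_force"])
d=wrist(); cv2.imwrite("pics/w8.png",d["color"][:,:,::-1])
print(proj(d,(474.3,28.3,64)),proj(d,(474.3,28.3,8)))
E
```

```text
time_s: 7.53
tcp_pos: [453.7, 31.3, 134.7]
ee_rot: [-180.0, -0.2, 173.3]
contact_force: [-0.6, 0.8, 0.1]
gripper_width: 0.6
[453.67359589  31.31443033 134.70776516] [-0.62237082  0.84567482  0.09802678]
(np.float64(312.10904047323294), np.float64(279.26173586660303)) (np.float64(312.28550682322606), np.float64(255.68048059350394))
```

View pics/w8.png

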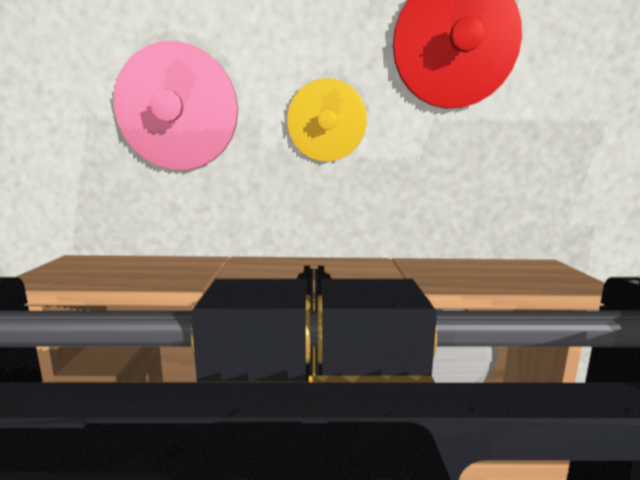

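The finger is centred on the scoop (edges at columns ≈222 and 402, finger at 313), and the panel foot at row ≈257 is as predicted. I'll back off a little, go down, then push.

```bash
python3 -m handwheel '[[[0,0.008,0,0.02,0,0,0],[0,0,0,0.035,0,0,0],[0,0,0,0.033,0,0,0],[0,0,0,0,0,0,0]]]'
python3 -m handwheel '[[[0,-0.008,0,0,0,0,0],[0,-0.006,0,0,0,0,0],[0,-0.006,0,0,0,0,0],[0,0,0,0,0,0,0]]]'
python3 - <<'E'
from h import *
import cv2
o=env.observe();print(o["tcp_pos"],o["ee_rot"],o["contact_force"])
cv2.imwrite("pics/side9.png",env.get_image("side")["color"][:,:,::-1])
E
```

```text
time_s: 7.92
tcp_pos: [440.8, 29.6, 41.9]
ee_rot: [-179.9, -0.7, 172.9]
contact_force: [-1.3, 0.7, -1.3]
gripper_width: 0.3
time_s: 8.25
tcp_pos: [468.4, 27.6, 50.4]
ee_rot: [-180.0, 0.2, 173.0]
contact_force: [-0.3, 0.7, 0.4]
gripper_width: 0.4
[468.37927661  27.62960699  50.37758267] [-179.99900643    0.20676106  172.98265721] [-0.34889603  0.68938593  0.43464805]
```

View pics/side9.png

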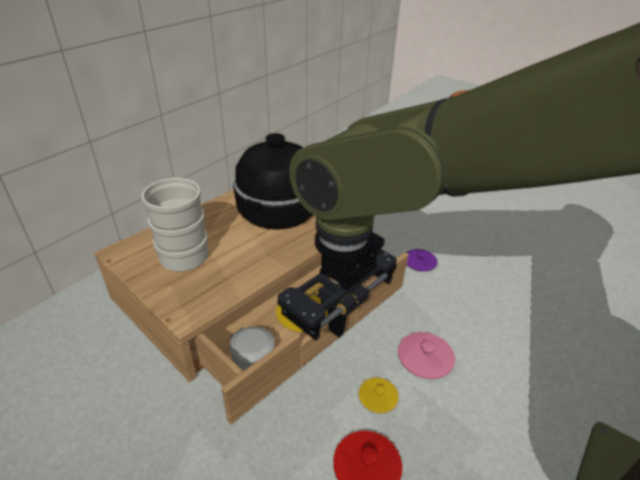

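```bash
python3 -m handwheel '[[[0,-0.002,0,0.004,0,0,0],[0,-0.004,0,0,0,0,0],[0,-0.005,0,0,0,0,0],[0,-0.006,0,0,0,0,0],[0,-0.006,0,0,0,0,0],[0,-0.006,0,0,0,0,0],[0,-0.006,0,0,0,0,0],[0,-0.006,0,0,0,0,0],[0,-0.005,0,0,0,0,0],[0,-0.004,0,0,0,0,0],[0,-0.002,0,0,0,0,0],[0,0,0,0,0,0,0]]]'
python3 - <<'E'
from h import *
import cv2
o=env.observe();print(o["tcp_pos"],o["ee_rot"],o["contact_force"])
cv2.imwrite("pics/side10.png",env.get_image("side")["color"][:,:,::-1])
cv2.imwrite("pics/scene10.png",env.get_image("scene")["color"][:,:,::-1])
E
```

```text
time_s: 9.3
tcp_pos: [518.1, 21.8, 44.1]
ee_rot: [-180.0, 0.1, 173.0]
contact_force: [-0.3, 0.4, -0.2]
gripper_width: 0.2
[518.08842055  21.8319244   44.12885876] [-1.79999603e+02  8.03758903e-02  1.73016713e+02] [-0.30844348  0.36313347 -0.20025767]
```

View pics/side10.png

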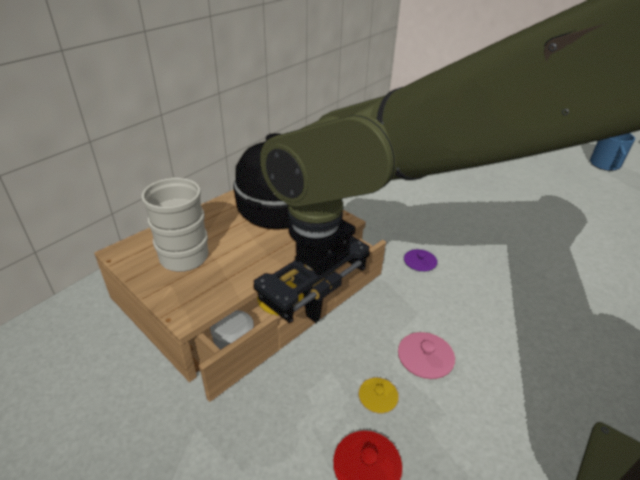

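View pics/scene10.png

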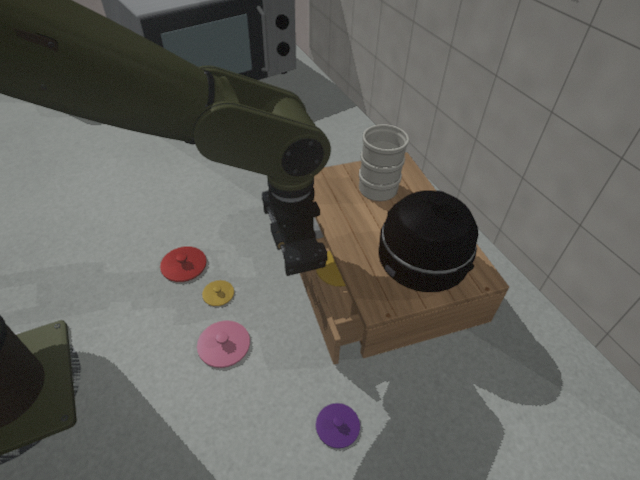

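The tray is most of the way in with everything in place. I'll continue, ending slowly with force checks.

```bash
python3 -m handwheel '[[[0,-0.002,0,0,0,0,0],[0,-0.004,0,0,0,0,0],[0,-0.005,0,0,0,0,0],[0,-0.005,0,0,0,0,0],[0,-0.005,0,0,0,0,0],[0,-0.004,0,0,0,0,0],[0,-0.003,0,0,0,0,0],[0,-0.002,0,0,0,0,0],[0,-0.002,0,0,0,0,0],[0,0,0,0,0,0,0]]]'
python3 -m handwheel '[[[0,-0.002,0,0,0,0,0],[0,-0.001,0,0,0,0,0],[0,0,0,0,0,0,0]]]'
python3 - <<'E'
from h import *
import cv2
o=env.observe();print(o["tcp_pos"],o["ee_rot"],o["contact_force"])
s=env.get_image("side")["color"][190:440,90:440,::-1]; cv2.imwrite("pics/side11.png",cv2.resize(s,None,fx=2.2,fy=2.2))
s=env.get_image("scene")["color"][150:380,230:520,::-1]; cv2.imwrite("pics/scene11.png",cv2.resize(s,None,fx=2.6,fy=2.6))
E
```

```text
time_s: 10.23
tcp_pos: [549.5, 18.0, 44.1]
ee_rot: [180.0, 0.1, 173.0]
contact_force: [-2.0, -0.3, 0.8]
gripper_width: 0.3
time_s: 10.48
tcp_pos: [552.0, 17.7, 44.1]
ee_rot: [-180.0, 0.0, 173.0]
contact_force: [-2.7, -0.3, 2.2]
gripper_width: 0.2
[552.04758634  17.69726754  44.06718048] [-1.79997539e+02  6.67731331e-03  1.73019950e+02] [-2.74636168 -0.26140361  2.15238896]
```

View pics/side11.png

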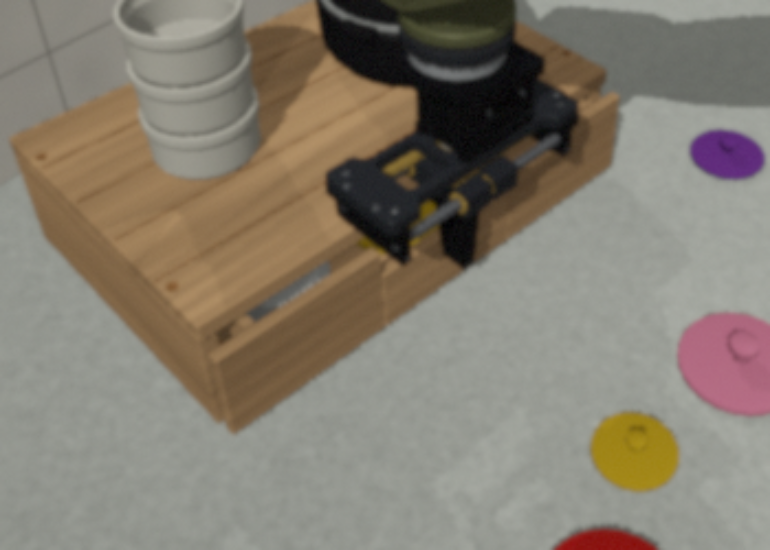

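View pics/scene11.png

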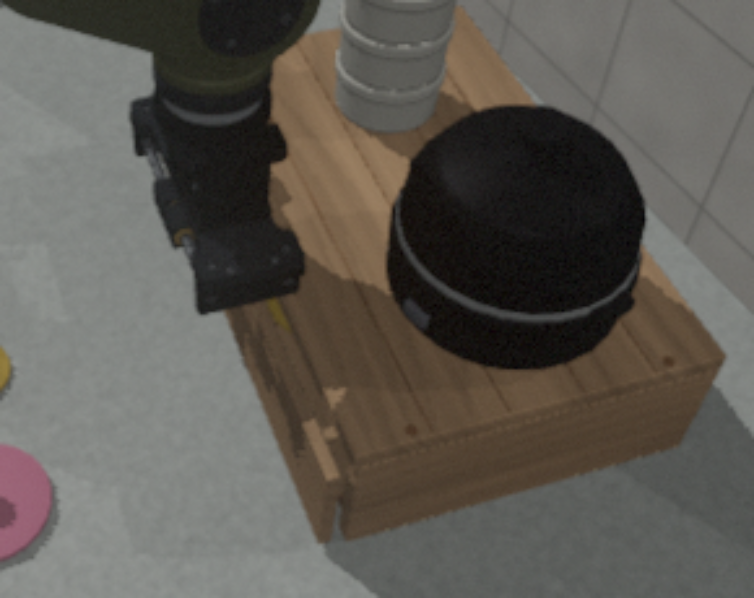

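About 6–8 mm remain; the panel still stands off the shelf side at scene crop (335,500).

```bash
python3 -m handwheel '[[[0,-0.002,0,0,0,0,0],[0,-0.002,0,0,0,0,0],[0,0,0,0,0,0,0]]]'
python3 -m handwheel '[[[0,-0.002,0,0,0,0,0],[0,0,0,0,0,0,0]]]'
```

```text
time_s: 10.83
tcp_pos: [556.1, 17.2, 44.0]
ee_rot: [-180.0, -0.0, 173.0]
contact_force: [-2.6, -0.5, 1.3]
gripper_width: 0.3
time_s: 11.0
tcp_pos: [556.1, 17.2, 44.0]
ee_rot: [-180.0, -0.3, 173.0]
contact_force: [-11.4, 0.2, 6.7]
gripper_width: 0.4
```

```bash
python3 -m handwheel '[[[0,-0.0015,0,0,0,0,0],[0,0,0,0,0,0,0]]]'
python3 - <<'E'
from h import *
import cv2
o=env.observe();print(o["tcp_pos"],o["ee_rot"],o["contact_force"])
s=env.get_image("side")["color"][190:440,90:440,::-1]; cv2.imwrite("pics/side12.png",cv2.resize(s,None,fx=2.2,fy=2.2))
s=env.get_image("scene")["color"][290:380,320:420,::-1]; cv2.imwrite("pics/scene12.png",cv2.resize(s,None,fx=6,fy=6,interpolation=cv2.INTER_CUBIC))
E
```

```text
time_s: 11.17
tcp_pos: [556.0, 17.2, 44.1]
ee_rot: [-180.0, -0.5, 173.0]
contact_force: [-16.3, 1.1, 11.2]
gripper_width: 0.6
[556.04861827  17.20837653  44.0539425 ] [-179.97206594   -0.54644309  173.0334478 ] [-16.30443579   1.06144226  11.17902213]
```

View pics/side12.png

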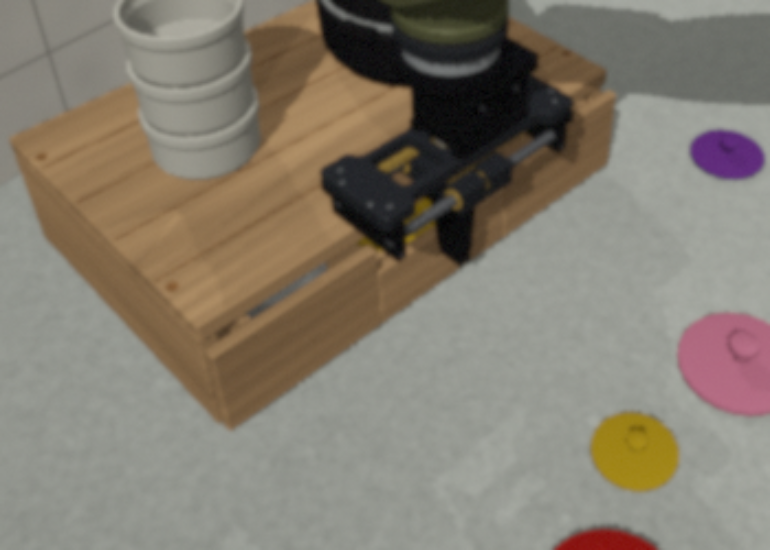

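View pics/scene12.png

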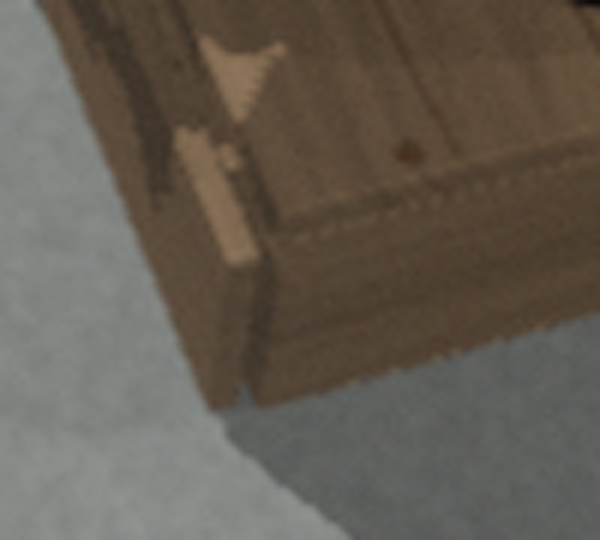

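The force jumped to 16 N with no further motion, and only a thin seam of about 2 mm is left between panel and shelf, so the tray is on its hard stop. Backing away.

```bash
python3 -m handwheel '[[[0,0.004,0,0,0,0,0],[0,0.01,0,0,0,0,0],[0,0.02,0,0,0,0,0],[0,0.02,0,-0.02,0,0,0],[0,0.02,0,-0.03,0,0,0],[0,0.02,0,-0.035,0,0,0],[0,0.02,0,-0.035,0,0,0],[0,0.02,0,-0.035,0,0,0],[0,0,-0.03,-0.02,0,0,0],[0,0,-0.03,0,0,0,0],[0,0,0,0,0,0,0],[0,0,0,0,0,0,0]]]'
python3 - <<'E'
from h import *
import cv2
o=env.observe();print(o["tcp_pos"],o["contact_force"],o["time_s"])
cv2.imwrite("pics/side13.png",env.get_image("side")["color"][:,:,::-1])
cv2.imwrite("pics/scene13.png",env.get_image("scene")["color"][:,:,::-1])
E
```

```text
time_s: 12.27
tcp_pos: [419.5, -27.2, 219.8]
ee_rot: [180.0, 0.2, 172.9]
contact_force: [0.3, 0.4, 0.2]
gripper_width: 0.6
[419.47670464 -27.22620078 219.82345023] [0.31791437 0.42735309 0.2226972 ] 12.2667
```

View pics/side13.png

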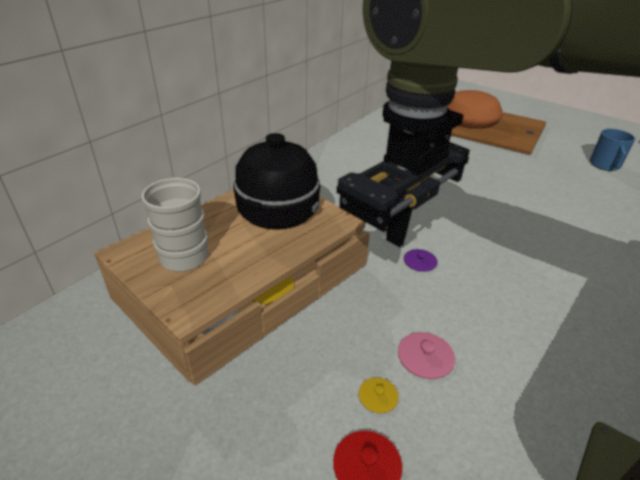

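View pics/scene13.png

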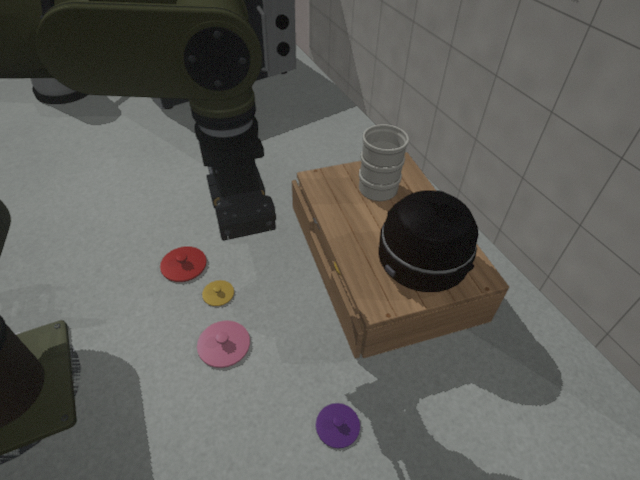

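The tray is flush under the deck, the cooker and ramekins are at their first pixels, the lid is still in the tray, and the robot is clear. I'll make one numeric check of the things on the shelf, then hand in.

Run:
```python
from cell import env
import cv2
for n,boxes in (("scene",[(355,120,55,75),(375,188,105,85)]),("side",[(140,175,70,85),(230,130,90,85)])):
    a=cv2.imread(f"pics/{n}0.png",0);b=cv2.imread(f"pics/{n}13.png",0)
    for x,y,w,h in boxes: print(n,cv2.phaseCorrelate(a[y:y+h,x:x+w].astype('f4'),b[y:y+h,x:x+w].astype('f4')))
print(env.finish_job())
```

```text
scene ((0.04442156876200798, 0.5421406443215133), 0.9647713871002197)
scene ((-0.05319195755981809, -0.048169817061960885), 1.010064907819646)
side ((0.0007556257512888465, 0.017288853895990997), 0.9907740074911235)
side ((-0.0018438694173639192, -0.03460480852935888), 1.0947142294895502)
the job is handed in; nothing more can be done
None
```

The tray is fully home and the job is handed in, at about 12.3 s on the robot's clock. I pressed the stop button with the closed fingertips about 11–12 mm from its ribbed end. Keeping it pressed, I slid the tray in about 23 mm until the button's far end was under the deck, lifted off, and then pushed the middle of the tray front until it stopped.

**Last checks:**
- **Tray home:** the push force rose to about 16 N with no further motion, and only a thin seam was left at the front panel.
- **Button:** after I let go, the picture showed the deck holding it down.
- **Things on the shelf:** the cooker and ramekins moved by 0.05 px or less between the first and last pictures. The one exception was the ramekins in the scene view, at 0.5 px. The side view showed 0.02 px there, so I put that down to changed light.
- **Things in the tray:** the lid and salt cellar can still be glimpsed in the tray. The deck mostly hides them, so I could not check that they stayed exactly in place.
- **Robot:** it is clear of everything, with a contact force near 0 N.

**Disagreement:** the two fixed cameras gave positions up to about 11 mm apart, so I placed the button and tray front with the wrist camera instead.

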